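# Change over the bench supply switch

### The job

Change the jeweller's bench supply over: press the long bar handle of the changeover switch down into its sloping face until it meets its stop and, keeping it down, turn it clockwise from its first position to its last so that its lug passes under both clips (between the clips you may let go and regrip). Let it spring back up there so that it is locked in the last position, and leave the kiln controller and the other things on the bench as they are.

Things in the scene. Friction and masses are not known exactly. Their poses are not given: they have to be found in the camera images.
- switch_box: Changeover switch: grey steel box 240 x 240 x 60 mm on a bracket, fixed. Its face slopes 35 degrees towards the robot: this frame turned by -35 degrees about its y axis is the face frame (x up the slope, y left, z out of the face). Origin: centre of the underside on the bench, -x its front. Larger than the kiln controller, with a long bar handle and a lamp over it.
- lamp (a point): Middle of the lamp strip (28 mm wide, 270 mm long along the box's y, 18 mm thick, on two posts at its ends) 360 mm over the bench and 30 mm beyond the dial's centre. A tool pointing straight down at the handle does not fit under it; a tool square to the face does. Axes as switch_box.
- dial (a point): Centre of the switch's round dial on the sloping face, 124 mm above the bench, straight over the box's origin. The handle's axis goes through it, square to the face. Axes as switch_box.
- clip_first (a point): First of two fixed hooked steel clips on the face, near the first position; this point is the middle of its underside, 10 mm above the face, 73 mm from the axis. It reaches over the lug's path at radius 65 to 82 mm, is 14 mm wide, its top 24 mm above the face, its foot at radius 82 to 90 mm. Axes as switch_box.
- clip_last (a point): The same point of the second clip, near the last position.
- grip (a point): Point on the handle's axis at gripping height, 42 mm above the face when up. x runs along the bar to its lug end, z out of the face. Black bar 120 mm long, 16 mm thick, 34 mm tall, its top 54 and underside 20 mm above the face when up; under it a round hub of radius 24 mm. Pinch the bar across its thickness here, tool square to the face. Sinks and turns with the handle.
- press (a joint): How far the handle is pushed into the face, square to it: 0 (up) to 0.012 m (its stop). Its spring resists with 4 N at the top and 11.5 N at the stop and lifts it again when let go. The lug passes under a clip only when pushed in at least about 0.0105 m; otherwise it bumps the clip's side.
- turn (a joint): Handle angle, rad, growing clockwise seen from outside the face: 0 first position (lug at 10 o'clock, one dot), 1.047 lug straight up the slope, 2.094 last (2 o'clock, two dots). Clips at 0.25 and 1.844. When up it is locked below 0.08 and above 2.01, and turns freely from 0.42 to 1.67, where it may be let go and regripped: it stays where left (friction 0.07 N m).
- lug (a point): Outer end of the dark steel lug (10 mm wide, 6 mm high) that sticks out of one end of the bar, 78 mm from the axis, centre 17 mm above the face when the handle is up and 5 mm when fully down. The other end of the bar is plain.
- kiln_box: Kiln controller: smaller grey box 170 x 130 x 50 mm on a bracket, sloping like the switch, fixed to the bench, with a dark window and a round-based black knob of radius 26 mm and no lamp. Origin: centre of the underside. Not to be used. The two boxes may have changed places.
- kiln_knob (a joint): Angle of the kiln controller's knob, 0 to 4 rad; must stay as it is.
- turntable: Loose soldering turntable, plaster-coloured disc of radius 55 mm, 50 mm high. Origin: centre of its underside. Bystander.
- bench_block: Loose steel bench block 70 x 70 x 22 mm. Origin: centre of its underside. Bystander.
- flux_jar: Loose jar, radius 26 mm, 50 mm high. Origin: centre of its underside. Bystander.
- kiln_pointer (a point): Top of the white mark end of the kiln controller's knob, 20 mm off the knob's axis; turns with the knob.

How it is judged:
On the way, in this order (a step that is already met when the one before it is completed fails the run):
1. the handle is pressed down at its first position (value of joint press above 0.0095 m and value of joint turn below 0.25 rad), for 0.1 s.
2. the handle is brought past mid-scale (value of joint turn above 1.2 rad), for 0.05 s.
3. the handle is in its last position and has sprung up (value of joint turn above 1.99 rad and value of joint press below 0.003 m), for 0.2 s.
At the end, for the whole second after the job is handed in: The switch handle rests behind the second clip (turn above 1.99 rad of 2.094) and has sprung back up (pressed in less than 3 mm); turntable, bench block and jar lie within 30 mm of where they were; the mark on the kiln controller's knob is within 6 mm of where it was (all of step 3 and velocity of joint turn between -0.05 and 0.05 rad/s and distance of each of turntable, bench_block, flux_jar from where it was at the start of the episode below 0.03 m and distance of kiln_pointer from where it was at the start of the episode below 0.006 m); the robot touches nothing.
It fails at once if a loose bystander is shifted more than 30 mm (distance of any of turntable, bench_block, flux_jar from where it was at the start of the episode above 0.03 m).
It fails at once if the robot leans on the kiln controller (contact force between any of the arm, the fingers and kiln_box above 3 N).
It fails at once if the kiln controller's knob is turned (its mark moved more than 6 mm) (distance of kiln_pointer from where it was at the start of the episode above 0.006 m).
It also fails if it takes over 62 s, if anything falls off the work surface, if the arm or the gripper's body presses on something with over 40 N, if the wrist force passes 120 N, or if a joint passes its speed limit or range.

### The arm

A 7-joint arm with a two-finger parallel gripper is mounted at the origin on the work surface. World frame = base frame: x ahead of the robot, y to its left, z up, the work surface at z = 0. Lengths are in m, angles in rad, forces in N, time in s.
With the tool pointing down it reaches from about 0.35 to 0.9 m from the base axis. Payload 7.2 kg.
Tool frame: the origin (TCP) lies between the finger pads, 19 mm behind the fingertips; this is the grasp point; z points along the fingers, y is the line along which they close (so a half turn about z gives the same grasp; the last joint's range is limited). The gripper opens to 88 mm and grips with 3 to 60 N. Pads are 20 mm wide; open, the fingers measure 115 mm over their backs; the gripper's body (75 mm by 178 mm) begins 61 mm behind the grasp point.
Start: joints at [1.24, 0.411, -0.013, 1.596, 0.006, 1.134, -0.082], TCP at [0.162, -0.604, 0.241] pointing down, gripper open.
Joint ranges: [-2.95, 2.95], [-0.29, 1.99], [-1.47, 1.44], [0.14, 2.54], [-1.03, 4.17], [0.13, 1.85], [-2.86, 2.86]. Speed limits (rad/s): [2.39, 2.39, 3.01, 3.01, 3.14, 3.14, 3.14].

### API

Orientations are given as a unit quaternion [w, x, y, z].
In Python, from plant import env, eyes, sign_off gives the robot as it stands.
- The arm moves only by the tool jog_arm, never from a script. Its argument "series" is text: rows parted by semicolons, each of 5 numbers parted by spaces: the shift along the tool's x, y, z in m, then the turn about the tool's z in degrees, then the closure, from 0 (fully open) to 1 (shut). A call has 1 to 12 rows; each row shifts and turns the commanded pose from where the row before left it, along the tool's axes as they then stand; what a row does not reach is not made up. A row lasts 1/8 s, in which the tool goes at most 62.5 mm and 10.7 degrees, less where a joint would pass 70% of its speed; a pose out of reach is approached as far as the arm can. A call is refused whole if a number of a shift passes 0.0625 or a number of a turn 10.7, either way. A call with a gripper value outside its range is refused whole. The fingers move at their own pace and stop on an object; "newtons" is the grip in N (left out, the last holds). Time passes only in rows, so rows that do not move let the fingers close. It gives the time, the measured TCP pose, the force, the opening and the grip force at its end, in the units of the state.
- env.get_obs(): the state, without advancing time (a new reading comes with each control period).
- eyes.capture(name): name is "side" or "top" or "wrist"; returns the picture (384x512x3 uint8, red, green, blue); there is no depth.
- eyes.calibration(name): a dict with "intrinsics" (3x3 intrinsics, pixels), "cam_to_world" (4x4, takes a point from camera to world coordinates). Camera axes: x right, y up, looking along -z (the intrinsics and any distortion apply to the point x, -y, -z); pixel columns grow to the right and rows downward; lengths in m; the calibration is good to about 2 mm. A picture is of the moment at which its call begins: read the wrist's pose just before it. calibration takes no time and is no camera call; for the wrist camera it gives the pose at the moment of the call.
- sign_off(): hands the job in; it is judged then, once.
The state is a dict: "time_s": time; "joint_positions": joint angles; "joint_velocities": joint speeds; "effort": joint torques, N m; "eef_pos": TCP position; "tcp_rot": TCP orientation; "force": force on the tool from outside, world axes, zero at the start; "moment": the same for the moment, N m; "finger_gap": finger opening in m; "grip_force": force on a finger pad.
Only numpy, scipy, OpenCV 4.12 (cv2) and the standard library are available. Lean on these libraries where they do the work, as an engineer would, in place of code of your own. Each camera call takes 0.05 s, during which the arm holds its last target. There are 200 camera calls.

## Working session

There is one attempt and no reset: what is moved stays moved. The work goes in short steps, Python scripts to look and compute and a tool call to move; the robot and the scene stay as the last step left them, time stands still between calls to the robot, and variables do not carry over. Pictures are saved under pics/ and viewed, at most 10 in all, crops included, and the job is handed in when it is done.

Besides the shell and the picture viewer there is one more tool, called by a JSON object that holds its "fn" and its "kwargs". jog_arm: Moves the arm, as the interface text tells. Its arguments: {"type":"object","properties":{"series":{"type":"string"},"newtons":{"type":"number"}},"required":["series"]}

```bash
mkdir -p pics; python3 - <<'E'
from plant import env,eyes
import cv2,numpy as np
ims=[]
for n in("side","top"):
    im=eyes.capture(n)[:,:,::-1];cv2.imwrite(f"pics/{n}0.png",im)
    c=eyes.calibration(n);print(n,np.round(c["intrinsics"],1).tolist(),np.round(c["cam_to_world"],3).tolist(),[k for k in c])
    print(im.shape)
o=env.get_obs();print(o["eef_pos"],o["tcp_rot"],o["time_s"])
E
```

```text
side [[406.2, 0.0, 260.2], [0.0, 406.2, 194.9], [0.0, 0.0, 1.0]] [[0.999, 0.01, -0.034, 0.503], [-0.03, 0.754, -0.656, -0.726], [0.02, 0.657, 0.754, 1.074], [0.0, 0.0, 0.0, 1.0]] ['intrinsics', 'cam_to_world']
(384, 512, 3)
top [[451.2, 0.0, 259.6], [0.0, 451.2, 188.3], [0.0, 0.0, 1.0]] [[-0.017, 0.992, -0.124, 0.364], [-1.0, -0.018, -0.007, -0.0], [-0.01, 0.123, 0.992, 1.649], [0.0, 0.0, 0.0, 1.0]] ['intrinsics', 'cam_to_world']
(384, 512, 3)
[ 0.16221767 -0.60313596  0.24061269] [-6.95201026e-04  9.91377106e-01  1.31037891e-01 -1.49490404e-04] 0.1
```

View pics/top0.png

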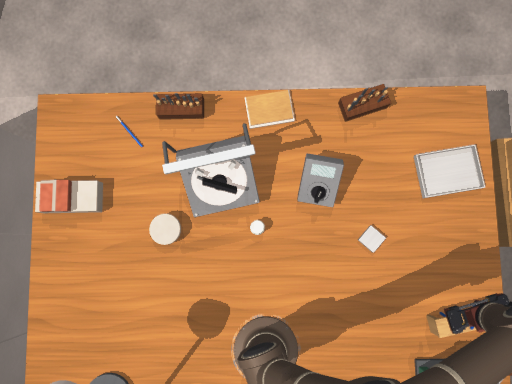

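View pics/side0.png

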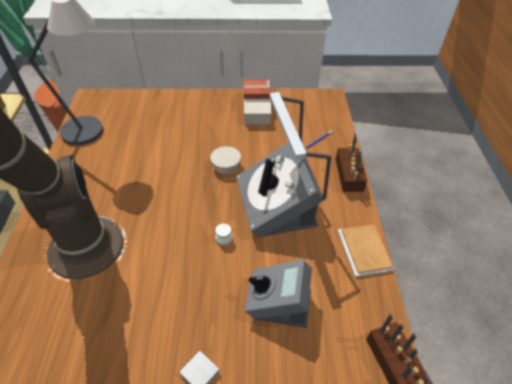

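The top view shows the switch at about px (218,182), with the lamp strip running from (164,168) to (254,151). The kiln controller is at (321,182), the jar at (257,227), the turntable at (165,229) and the block at (372,239). I'll enlarge the switch in both views.

```bash
cat > h.py <<'E'
from plant import env,eyes
import cv2,numpy as np
from scipy.spatial.transform import Rotation as R
def ray(n,uv,c=None):
    c=c or eyes.calibration(n);K=c["intrinsics"];T=np.array(c["cam_to_world"])
    d=np.linalg.inv(K)@[uv[0],uv[1],1];d=T[:3,:3]@[d[0],-d[1],-d[2]]
    return T[:3,3],d/np.linalg.norm(d)
def onz(n,uv,z,c=None):
    o,d=ray(n,uv,c);return o+d*(z-o[2])/d[2]
def proj(n,P,c=None):
    c=c or eyes.calibration(n);T=np.array(c["cam_to_world"]);p=T[:3,:3].T@(np.array(P)-T[:3,3])
    q=c["intrinsics"]@[p[0],-p[1],-p[2]];return q[:2]/q[2]
def tri(a,b):
    (o1,d1),(o2,d2)=a,b
    s=np.linalg.lstsq(np.c_[d1,-d2],o2-o1,rcond=None)[0]
    p,q=o1+s[0]*d1,o2+s[1]*d2;return (p+q)/2,np.linalg.norm(p-q)
E
python3 - <<'E'
from h import *
a=cv2.imread("pics/top0.png")[115:225,150:270];b=cv2.imread("pics/side0.png")[85:245,225:340]
a=cv2.resize(a,(440,403),interpolation=2);a=cv2.resize(cv2.imread("pics/top0.png")[115:225,150:270],None,fx=3.6,fy=3.6,interpolation=2)
b=cv2.resize(b,None,fx=3,fy=3,interpolation=2);h=max(a.shape[0],b.shape[0])
p=lambda x:cv2.copyMakeBorder(x,0,h-x.shape[0],0,0,0)
cv2.imwrite("pics/crop0.png",np.hstack([p(a),p(b)]));print(a.shape,b.shape)
E
```

```text
(396, 432, 3) (480, 345, 3)
```

View pics/crop0.png

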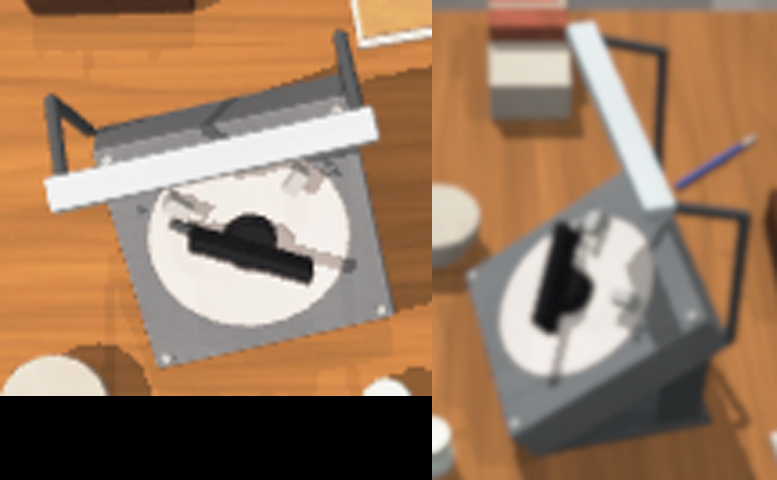

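```bash
python3 - <<'E'
from h import *
t=lambda u,v:(150+u/3.6-.4,115+v/3.6-.4); s=lambda u,v:(225+(u-432)/3-.4,85+v/3-.4)
FL=onz("top",t(160,367),.055);FR=onz("top",t(392,312),.055)
print(FL,FR,np.linalg.norm(FL-FR))
print("tri",tri(ray("top",t(160,367)),ray("side",s(468,275))),tri(ray("top",t(392,312)),ray("side",s(515,440))))
L=[onz("top",t(*p),.369) for p in((45,180),(48,212),(374,107),(378,138))]
l=(L[0]+L[1])/2;r=(L[2]+L[3])/2;print("lamp",l,r,np.linalg.norm(l-r),(l+r)/2)
d=(FL-FR)[:2];y1=np.arctan2(-d[0],d[1]);e=(l-r)[:2];y2=np.arctan2(-e[0],e[1]);print("yaw",np.degrees([y1,y2]))
y=y2;ex=np.array([np.cos(y),np.sin(y)])
print("dial from front",((FL+FR)/2)[:2]+ex*.0983,"from lamp",((l+r)/2)[:2]-ex*.03)
# white dial ellipse, both views
for n in("top","side"):
    im=cv2.imread(f"pics/{n}0.png");
print("bar top ends",[onz("top",t(*p),.16) for p in((188,238),(313,268))])
for p,z in(((257,227),.05),((165,229),.05),((372,239),.022)):print(onz("top",p,z).round(3))
print(env.get_obs()["joint_positions"])
E
```

```text
[0.46612512 0.2454684  0.055     ] [0.5163865  0.01663373 0.055     ] 0.23428936936080175
tri (array([0.46817389, 0.24545467, 0.05694383]), np.float64(0.0043688494205764)) (array([0.51877095, 0.01689504, 0.04872858]), np.float64(0.0035755574774915854))
lamp [0.58442557 0.28818062 0.369     ] [0.63940115 0.02367952 0.369     ] 0.2701539320087492 [0.61191336 0.15593007 0.369     ]
yaw [12.38777561 11.74154442]
dial from front [0.58749894 0.15105485] from lamp [0.58254109 0.14982515]
bar top ends [array([0.57853201, 0.20346197, 0.16      ]), array([0.54845577, 0.08785229, 0.16      ])]
[0.426 0.023 0.05 ]
[0.424 0.349 0.05 ]
[ 0.377 -0.387  0.022]
[ 1.23979116  0.41178967 -0.01271313  1.59695866  0.00561565  1.13430221
 -0.0822053 ]
```

The top view gives a dial centre of about (0.584, 0.150, 0.124) and a box yaw of about 12°. The tool stays vertical, because jogs can't tilt it. So I plan to press the plain end of the bar, on the robot's side and clear of the lamp, with closed fingertips and drag it round the arc. I'll move near it first.

{"fn": "jog_arm", "kwargs": {"series": "0 0 -0.05 3 1; 0 0 -0.05 0 1; 0.038 -0.049 0 0 1; 0.038 -0.049 0 0 1; 0.038 -0.049 0 0 1; 0.038 -0.049 0 0 1; 0.038 -0.049 0 0 1; 0.038 -0.049 0 0 1; 0.038 -0.049 0 0 1; 0.038 -0.049 0 0 1; 0.038 -0.049 0 0 1; 0.038 -0.049 0 0 1", "newtons": 30}}

```text
time_s: 1.6
eef_pos: [0.4319, -0.0432, 0.3414]
tcp_rot: [0.0, 0.994, 0.105, 0.0]
force: [0.5, -0.7, 0.3]
finger_gap: 0.0007
grip_force: 0.0
```

{"fn": "jog_arm", "kwargs": {"series": "0.016 -0.045 0 0 1; 0.016 -0.045 0 0 1; 0.016 -0.045 0 0 1; 0 0 0 0 1; 0 0 0 0 1"}}

```text
time_s: 2.22
eef_pos: [0.4502, 0.0963, 0.341]
tcp_rot: [0.0, 0.994, 0.105, -0.0]
force: [-0.6, -0.6, 0.1]
finger_gap: 0.0001
grip_force: 0.0
```

```bash
python3 - <<'E'
from h import *
o=env.get_obs();c=eyes.calibration("wrist");im=eyes.capture("wrist")[:,:,::-1]
np.savez("w1.npz",K=c["intrinsics"],T=c["cam_to_world"])
cv2.imwrite("pics/w1.png",im);print(o["eef_pos"],o["tcp_rot"],o["joint_positions"].round(2),np.round(c["cam_to_world"],3).tolist())
yaw=np.radians(12);D=np.array([.584,.1505,.124]);F=R.from_euler("z",yaw)*R.from_euler("y",-35,degrees=True)
for n,p in dict(dial=(0,0,0),grip=(0,0,.054),lugend=(.03,.052,.054),plain=(-.03,-.052,.054)).items(): print(n,proj("wrist",D+F.apply(p),c).round(0))
E
```

```text
[0.45016721 0.09633951 0.34096761] [ 2.44697749e-04  9.94470839e-01  1.05011758e-01 -4.69634325e-04] [ 0.36  0.1  -0.72  1.79  0.07  1.28 -1.74] [[0.209, 0.941, 0.267, 0.524], [-0.978, 0.201, 0.057, 0.112], [0.0, -0.273, 0.962, 0.483], [0.0, 0.0, 0.0, 1.0]]
dial [228.  24.]
grip [225.  53.]
lugend [159.  17.]
plain [282.  82.]
```

View pics/w1.png

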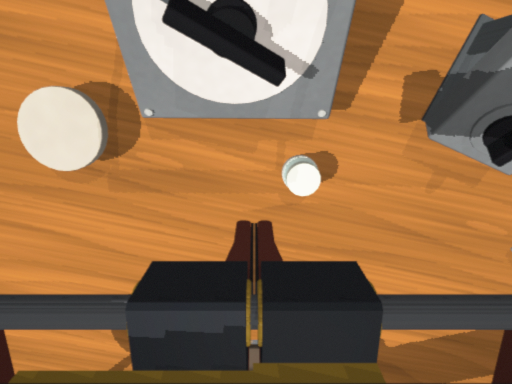

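The wrist view shows the face's front edge, level in the image, from about (135,117) to (333,118). The bar's plain end is near (283,78) and the jar is at (302,175). My prediction for the bar end was (282,82), so the estimate is close. I'll refine it with the front edge and the bar's contour.

```bash
python3 - <<'E'
from h import *
z=np.load("w1.npz");c=dict(intrinsics=z["K"],cam_to_world=z["T"])
im=cv2.imread("pics/w1.png");g=im.max(2)
m=((g<40)).astype(np.uint8);m[110:]=0;m[:,340:]=0
n,l,s,ce=cv2.connectedComponentsWithStats(m);i=1+s[1:,4].argmax();print(s[i])
k=cv2.findContours((l==i).astype(np.uint8),0,2)[0][0];print(cv2.approxPolyDP(k,3,True)[:,0].tolist())
col=im[:,240].astype(int);print([(r,col[r].tolist()) for r in range(112,123,1)])
row=im[105].astype(int);hsv=cv2.cvtColor(im,cv2.COLOR_BGR2HSV);print(np.where(hsv[105,:,1]<60)[0][[0,-1]],np.where(hsv[112,:,1]<60)[0][[0,-1]],hsv[105,[110,140,330,350]].tolist())
for e in((134,118),(333,118)):print(onz("wrist",e,.055,c))
yaw=np.radians(12);F=R.from_euler("z",yaw)*R.from_euler("y",-35,degrees=True)
D=np.array([.584,.1505,.124])
u=np.array([.5,.866,0]);w=np.array([-.866,.5,0])
for a in(-.008,.008):
  for h in(.054,.02):print(a,h,proj("wrist",D+F.apply(-.06*u+a*w+[0,0,h]),c).round(0))
print([proj("wrist",D+F.apply((-.12,y,0)),c).round(0) for y in(.12,-.12)])
E
```

```text
[ 164    0  121   85 4859]
[[169, 1], [165, 22], [276, 84], [284, 76], [283, 60], [253, 40], [254, 15], [241, 0], [217, 0], [206, 12], [187, 0]]
[(112, [138, 138, 135]), (113, [138, 139, 136]), (114, [136, 136, 134]), (115, [134, 135, 133]), (116, [132, 132, 132]), (117, [123, 126, 129]), (118, [85, 105, 134]), (119, [58, 113, 172]), (120, [57, 115, 179]), (121, [56, 115, 180]), (122, [55, 115, 179])]
[ 21 511] [ 19 511] [[14, 169, 113], [80, 5, 141], [80, 6, 120], [14, 174, 126]]
[0.46407182 0.25456405 0.055     ]
[0.516987   0.00727159 0.055     ]
-0.008 0.054 [286.  76.]
-0.008 0.02 [284.  57.]
0.008 0.054 [277.  89.]
0.008 0.02 [275.  69.]
[array([139., 120.]), array([328., 120.])]
```

{"fn": "jog_arm", "kwargs": {"series": "0 0 0 -10 1; 0 0 0 -10 1; 0 0 0 -10 1; 0 0 0 -10 1; 0 0 0 -10 1; 0 0 0 -10 1; 0 0 0 -10 1; 0 0 0 -10 1; 0 0 0 -10 1; 0 0 0 -10 1; 0 0 0 -10 1; 0 0 0 -10 1"}}

```text
time_s: 3.78
eef_pos: [0.4504, 0.0953, 0.3412]
tcp_rot: [0.0, 0.405, 0.914, -0.0]
force: [-0.1, -0.0, 0.6]
finger_gap: 0.0005
grip_force: 0.0
```

{"fn": "jog_arm", "kwargs": {"series": "0 0 0 -10 1; 0 0 0 -10 1; 0 0 0 -10 1; 0 0 0 -10 1; 0 0 0 -10 1; 0 0 0 -10 1; 0 0 0 0 1; 0 0 0 0 1"}}

```text
time_s: 4.78
eef_pos: [0.4504, 0.0962, 0.3413]
tcp_rot: [-0.0, -0.102, 0.995, -0.0]
force: [0.1, 0.1, 0.3]
finger_gap: 0.0003
grip_force: 0.0
```

```bash
cat > path.py <<'E'
from h import *
D=np.array([.5865,.151,.124]);yaw=np.radians(12)
B=R.from_euler("z",yaw);F=B*R.from_euler("y",-35,degrees=True)
def tcp(th,h,r=.047):
    f=np.radians(60)-th
    return D+F.apply([-r*np.cos(f),-r*np.sin(f),h])+B.apply([-.010,0,.019])
def totool(d,q):
    return R.from_quat(np.roll(q,-1)).inv().apply(d)
E
python3 - <<'E'
from path import *
o=env.get_obs();q=o["tcp_rot"];p=o["eef_pos"];print(p,q,o["joint_positions"].round(2))
for h in(.10,.054,.042):print(h,tcp(0,h),totool(tcp(0,h)-p,q).round(4))
pts=[tcp(t,.04) for t in np.linspace(0,2.094,13)]
print("arc");print(np.array([totool(b-a,q) for a,b in zip(pts,pts[1:])]).round(4))
print("n step 10mm in tool",totool(F.apply([0,0,.01]),q))
E
```

```text
[0.45041063 0.09618585 0.34129603] [-5.08859619e-05 -1.02334976e-01  9.94749972e-01 -2.05863933e-04] [ 0.64  0.16 -1.05  1.78  0.14  1.29  1.33]
0.1 [0.51024754 0.09317951 0.21143616] [-0.058  -0.0151  0.1299]
0.054 [0.53605549 0.09866516 0.17375516] [-0.0844 -0.0149  0.1675]
0.042 [0.542788   0.1000962  0.16392534] [-0.0913 -0.0149  0.1774]
arc
[[ 0.0055  0.0047  0.0038]
 [ 0.0048  0.0058  0.0033]
 [ 0.0039  0.0067  0.0027]
 [ 0.0029  0.0074  0.002 ]
 [ 0.0018  0.0079  0.0012]
 [ 0.0006  0.0082  0.0004]
 [-0.0005  0.0082 -0.0004]
 [-0.0017  0.0079 -0.0012]
 [-0.0028  0.0074 -0.002 ]
 [-0.0038  0.0067 -0.0027]
 [-0.0047  0.0058 -0.0033]
 [-0.0055  0.0047 -0.0039]]
n step 10mm in tool [ 5.73688295e-03 -2.85677255e-05 -8.19068727e-03]
```

{"fn": "jog_arm", "kwargs": {"series": "-0.0145 -0.004 0.033 0 1; -0.0145 -0.004 0.033 0 1; -0.0145 -0.004 0.032 0 1; -0.0145 -0.003 0.032 0 1; -0.007 0 0.010 0 1; -0.007 0 0.010 0 1; -0.0075 0 0.0107 0 1; 0 0 0 0 1; 0 0 0 0 1"}}

```text
time_s: 5.9
eef_pos: [0.5312, 0.0991, 0.1811]
tcp_rot: [0.0, -0.105, 0.994, -0.0]
force: [-0.8, -0.6, -0.1]
finger_gap: 0.0
grip_force: 0.0
```

```bash
python3 - <<'E'
from path import *
o=env.get_obs();p=o["eef_pos"];print(p,(F.inv().apply(p-tcp(0,0))*1000).round(1),o["force"])
a=eyes.capture("side")[130:240,220:340,::-1];b=eyes.capture("top")[130:240,150:270,::-1]
cv2.imwrite("pics/c2.png",np.hstack([cv2.resize(x,None,fx=3.3,fy=3.3,interpolation=2) for x in(a,b)]))
E
```

```text
[0.53123611 0.09912199 0.18114225] [ 0.5  1.4 62.7] [-0.8055432  -0.59731767 -0.13550139]
```

View pics/c2.png

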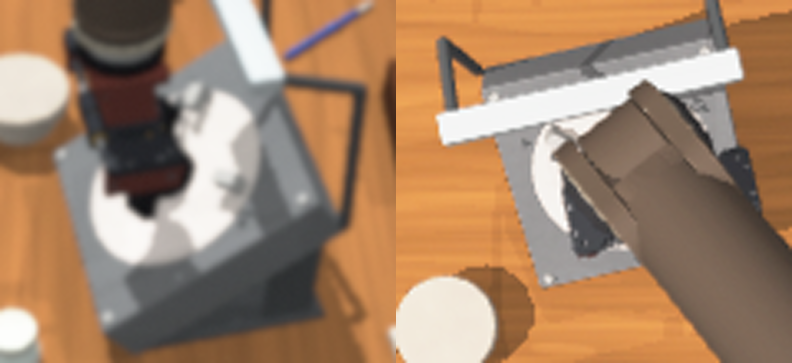

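The closed fingertips sit over the plain end of the bar and there is no contact yet. The wrist passes close to the lamp in the top view but stays clear of it. I'll descend square to the face in small steps.

{"fn": "jog_arm", "kwargs": {"series": "-0.0018 0 0.0025 0 1; -0.0018 0 0.0025 0 1; -0.0018 0 0.0025 0 1; -0.0018 0 0.0025 0 1; 0 0 0 0 1"}}

```text
time_s: 6.62
eef_pos: [0.5382, 0.1003, 0.1705]
tcp_rot: [-0.0, -0.105, 0.994, -0.0]
force: [-2.8, -2.3, 4.2]
finger_gap: 0.0007
grip_force: 2.6
```

{"fn": "jog_arm", "kwargs": {"series": "-0.0012 0 0.0017 0 1; 0 0 0 0 1"}}

```text
time_s: 6.88
eef_pos: [0.5392, 0.1004, 0.1689]
tcp_rot: [-0.0, -0.105, 0.994, -0.0]
force: [-2.6, -2.6, 4.3]
finger_gap: 0.0006
grip_force: 3.1
```

{"fn": "jog_arm", "kwargs": {"series": "-0.0012 0 0.0017 0 1; 0 0 0 0 1"}}

```text
time_s: 7.12
eef_pos: [0.5403, 0.1006, 0.1672]
tcp_rot: [-0.0, -0.105, 0.994, -0.0]
force: [-4.2, -2.7, 6.2]
finger_gap: 0.0004
grip_force: 3.7
```

{"fn": "jog_arm", "kwargs": {"series": "-0.0012 0 0.0017 0 1; 0 0 0 0 1"}}

```text
time_s: 7.38
eef_pos: [0.5414, 0.1008, 0.1656]
tcp_rot: [-0.0, -0.105, 0.994, -0.001]
force: [-4.0, -3.2, 6.2]
finger_gap: 0.0003
grip_force: 4.2
```

{"fn": "jog_arm", "kwargs": {"series": "-0.0012 0 0.0017 0 1; -0.0012 0 0.0017 0 1; 0 0 0 0 1"}}

```text
time_s: 7.75
eef_pos: [0.5423, 0.1005, 0.1626]
tcp_rot: [-0.002, -0.105, 0.994, -0.002]
force: [-12.1, -7.3, 18.8]
finger_gap: 0.0005
grip_force: 11.1
```

{"fn": "jog_arm", "kwargs": {"series": "-0.0012 0 0.0017 0 1; 0 0 0 0 1"}}

```text
time_s: 8.0
eef_pos: [0.5423, 0.1001, 0.1613]
tcp_rot: [-0.003, -0.105, 0.995, -0.002]
force: [-17.7, -9.0, 26.3]
finger_gap: 0.0
grip_force: 16.5
```

{"fn": "jog_arm", "kwargs": {"series": "-0.0012 0 0.0017 0 1; 0 0 0 0 1"}}

```text
time_s: 8.25
eef_pos: [0.5423, 0.0997, 0.1599]
tcp_rot: [-0.004, -0.105, 0.995, -0.003]
force: [-24.0, -12.4, 34.6]
finger_gap: 0.0006
grip_force: 21.9
```

{"fn": "jog_arm", "kwargs": {"series": "0.0008 0 -0.0012 0 1; 0.0027 0.0024 0.0019 0 1; 0.0028 0.0023 0.0019 0 1; 0.0024 0.0029 0.0017 0 1; 0.0024 0.0029 0.0016 0 1; 0 0 0 0 1"}}

```text
time_s: 9.0
eef_pos: [0.5354, 0.1046, 0.1565]
tcp_rot: [0.001, -0.103, 0.995, -0.005]
force: [-10.1, -21.8, 42.7]
finger_gap: 0.0004
grip_force: 21.0
```

```bash
python3 - <<'E'
from path import *
o=env.get_obs();p=o["eef_pos"];print((F.inv().apply(p-D-B.apply([-.010,0,.019]))*1000).round(1),F.inv().apply(o["force"]).round(1),o["joint_positions"].round(2))
a=eyes.capture("side")[130:240,220:340,::-1];b=eyes.capture("top")[130:240,150:270,::-1]
cv2.imwrite("pics/c3.png",np.hstack([cv2.resize(x,None,fx=3.3,fy=3.3,interpolation=2) for x in(a,b)]))
E
```

```text
[-32.9 -34.8  39.5] [ 12.6 -19.2  43.2] [ 0.37  0.52 -0.88  1.84  0.49  1.01  1.06]
```

View pics/c3.png

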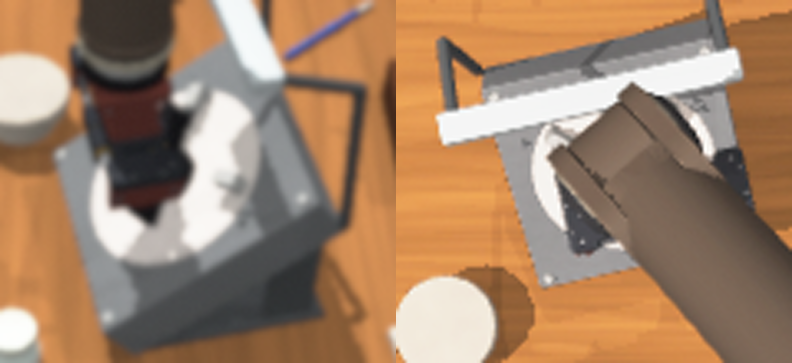

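```bash
python3 - <<'E'
from path import *
a=cv2.imread("pics/side0.png")[140:205,240:315];b=eyes.capture("side")[140:205,240:315,::-1]
t0=cv2.imread("pics/top0.png")[150:200,185:245];t1=eyes.capture("top")[150:200,185:245,::-1]
r=lambda x:cv2.resize(x,(395,295),interpolation=2)
cv2.imwrite("pics/c4.png",np.vstack([np.hstack([r(a),r(b)]),np.hstack([r(t0),r(t1)])]))
E
```

```text
(no output)
```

View pics/c4.png

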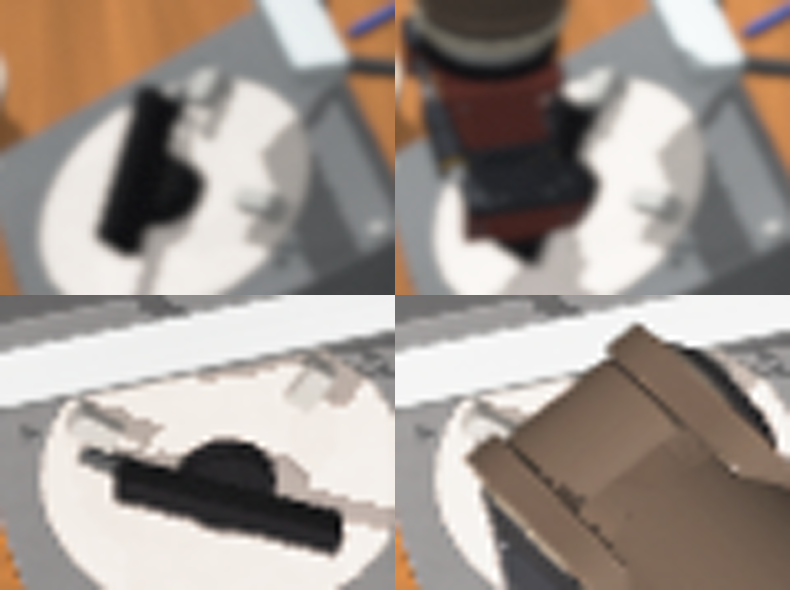

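The plain end looks sunk, with little turn so far. It could be slipping, or the lug could be bumping the clip. I'll take a few more arc steps and watch whether the side force grows.

{"fn": "jog_arm", "kwargs": {"series": "0.002 0.0034 0.0014 0 1; 0.002 0.0034 0.0014 0 1; 0 0 0 0 1"}}

```text
time_s: 9.57
eef_pos: [0.5279, 0.1161, 0.1504]
tcp_rot: [0.0, -0.105, 0.994, -0.0]
force: [-2.0, -0.1, 0.6]
finger_gap: 0.0003
grip_force: 0.9
```

```bash
cat > st.py <<'E'
from path import *
o=env.get_obs();p=o["eef_pos"];rt=R.from_quat(np.roll(o["tcp_rot"],-1))
t=F.inv().apply(p+rt.apply([-.010,0,.019])-D);t2=t*1000
print("tip",t2.round(1),"r",np.hypot(*t2[:2]).round(1),"turn",np.radians(60)-np.arctan2(-t[1],-t[0]),"force",F.inv().apply(o["force"]).round(1))
E
python3 st.py
```

```text
tip [-40.5 -22.   37.4] r 46.1 turn 0.5502038204440461 force [-1.2  0.3  1.6]
```

{"fn": "jog_arm", "kwargs": {"series": "0.02 0 -0.029 0 1; 0.03 0 -0.043 0 1; 0.04 0 -0.04 0 1; 0.06 0 0 0 1; 0 0 0 0 1"}}

```text
time_s: 10.2
eef_pos: [0.379, 0.0832, 0.2622]
tcp_rot: [0.001, -0.104, 0.995, -0.004]
force: [1.0, 0.3, 0.9]
finger_gap: 0.0005
grip_force: 0.0
```

```bash
python3 - <<'E'
from path import *
a=eyes.capture("side")[130:220,225:325,::-1];b=eyes.capture("top")[140:225,160:260,::-1]
r=lambda x:cv2.resize(x,(395,340),interpolation=2)
cv2.imwrite("pics/c5.png",np.hstack([r(a),r(b)]));print(env.get_obs()["eef_pos"])
E
```

```text
[0.38216553 0.08416452 0.26249919]
```

View pics/c5.png

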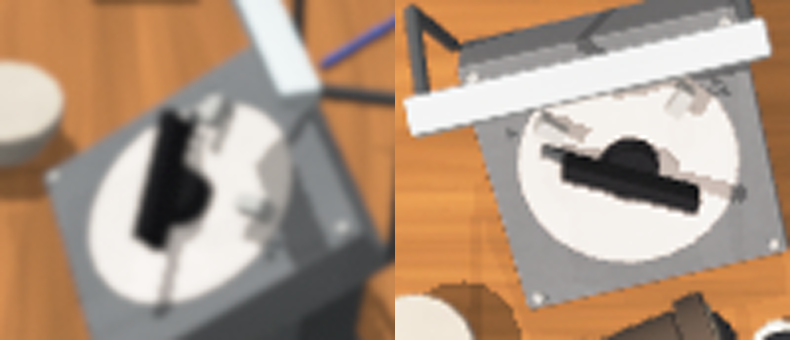

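The handle is up at its first position again, so the tip slipped off. I'll check the saved side crop against the predicted positions of the bar's lug-end corners. That should show whether the bar had turned or how deep it was.

```bash
python3 - <<'E'
from path import *
c4=cv2.imread("pics/c4.png")[:295,395:].max(2)
c0=cv2.imread("pics/c4.png")[:295,:395].max(2)
def corner(th,p,r=.06):
    f=np.pi/3-th;u=np.array([np.cos(f),np.sin(f),0]);w=np.array([u[1],-u[0],0])
    out=[]
    for a in(-.008,.008):
        q=proj("side",D+F.apply(r*u+a*w+[0,0,.054-p]));out.append((((q-[240,140]+.5)*[395/75,295/65]).round(0)).tolist())
    return out
for k in((0,0),(0,.012),(.085,.012),(.23,.012),(.23,.009)):print(k,corner(*k))
for g in(c0,c4):
  for y in range(90,160,10):
    d=np.where(g[y]<60)[0];print(y,d[d>60].max() if len(d) else None,end="; ")
  print()
E
```

```text
(0, 0) [[134.0, 86.0], [156.0, 84.0]]
(0, 0.012) [[144.0, 95.0], [166.0, 92.0]]
(0.085, 0.012) [[152.0, 94.0], [173.0, 92.0]]
(0.23, 0.012) [[164.0, 92.0], [184.0, 94.0]]
(0.23, 0.009) [[161.0, 90.0], [182.0, 92.0]]
90 151; 100 168; 110 178; 120 173; 130 168; 140 166; 150 166; 
90 None; 100 165; 110 191; 120 195; 130 189; 140 185; 150 181;
```

```bash
python3 - <<'E'
from path import *
o=env.get_obs();q=o["tcp_rot"];p=o["eef_pos"];print(p,o["force"])
for h in(.11,.058):print(h,tcp(0,h,.045),totool(tcp(0,h,.045)-p,q).round(4))
E
```

```text
[0.38216553 0.08416452 0.26249919] [-0.23253273  0.1155446   0.87962728]
0.11 [0.50507825 0.09385149 0.22020126] [-0.1221 -0.0159  0.0426]
0.058 [0.53425246 0.10005266 0.17760535] [-0.1519 -0.0158  0.0853]
```

{"fn": "jog_arm", "kwargs": {"series": "-0.041 -0.005 0 0 1; -0.041 -0.005 0.02 0 1; -0.04 -0.006 0.0225 0 1; -0.01 0 0.0143 0 1; -0.01 0 0.0143 0 1; -0.0098 0 0.0141 0 1; 0 0 0 0 1; 0 0 0 0 1"}}

```text
time_s: 11.3
eef_pos: [0.5331, 0.1008, 0.1775]
tcp_rot: [0.0, -0.105, 0.994, -0.0]
force: [-0.2, -0.7, 0.5]
finger_gap: 0.0008
grip_force: 0.0
```

```bash
python3 st.py
```

```text
tip [-23.3 -38.   58.5] r 44.6 turn 0.02709816763322026 force [ 0.  -0.7  0.6]
```

{"fn": "jog_arm", "kwargs": {"series": "-0.0011 0 0.0016 0 1; 0 0 0 0 1; 0 0 0 0 1"}}

```text
time_s: 11.68
eef_pos: [0.5343, 0.1008, 0.1755]
tcp_rot: [0.0, -0.105, 0.994, -0.0]
force: [-0.1, -0.4, 0.9]
finger_gap: 0.0004
grip_force: 0.0
```

{"fn": "jog_arm", "kwargs": {"series": "-0.0011 0 0.0016 0 1; 0 0 0 0 1; 0 0 0 0 1"}}

```text
time_s: 12.05
eef_pos: [0.5353, 0.1011, 0.1737]
tcp_rot: [-0.0, -0.105, 0.994, -0.0]
force: [-2.0, -1.4, 2.8]
finger_gap: 0.0005
grip_force: 1.7
```

{"fn": "jog_arm", "kwargs": {"series": "-0.0011 0 0.0016 0 1; 0 0 0 0 1; 0 0 0 0 1"}}

```text
time_s: 12.42
eef_pos: [0.5364, 0.1013, 0.172]
tcp_rot: [-0.0, -0.105, 0.994, -0.0]
force: [-2.1, -2.3, 3.4]
finger_gap: 0.0004
grip_force: 2.0
```

{"fn": "jog_arm", "kwargs": {"series": "-0.0011 0 0.0016 0 1; 0 0 0 0 1; 0 0 0 0 1"}}

```text
time_s: 12.8
eef_pos: [0.5375, 0.1016, 0.1704]
tcp_rot: [-0.0, -0.105, 0.994, -0.0]
force: [-2.4, -3.3, 3.3]
finger_gap: 0.0005
grip_force: 2.6
```

{"fn": "jog_arm", "kwargs": {"series": "-0.0011 0 0.0016 0 1; 0 0 0 0 1; 0 0 0 0 1"}}

```text
time_s: 13.18
eef_pos: [0.5385, 0.1017, 0.1688]
tcp_rot: [-0.0, -0.105, 0.994, -0.0]
force: [-3.0, -2.3, 5.9]
finger_gap: 0.0004
grip_force: 3.1
```

```bash
python3 st.py
```

```text
tip [-23.8 -38.2  48.2] r 45.0 turn 0.0340196076807453 force [ 0.6 -1.6  6.8]
```

{"fn": "jog_arm", "kwargs": {"series": "-0.0011 0 0.0016 0 1; 0 0 0 0 1; 0 0 0 0 1"}}

```text
time_s: 13.55
eef_pos: [0.5395, 0.1019, 0.1673]
tcp_rot: [-0.0, -0.105, 0.994, -0.0]
force: [-3.6, -3.7, 6.4]
finger_gap: 0.0005
grip_force: 3.6
```

{"fn": "jog_arm", "kwargs": {"series": "-0.0011 0 0.0016 0 1; 0 0 0 0 1; 0 0 0 0 1"}}

```text
time_s: 13.92
eef_pos: [0.5405, 0.102, 0.1657]
tcp_rot: [-0.0, -0.105, 0.994, -0.0]
force: [-3.4, -4.5, 7.5]
finger_gap: 0.0002
grip_force: 4.1
```

{"fn": "jog_arm", "kwargs": {"series": "-0.0011 0 0.0016 0 1; 0 0 0 0 1; 0 0 0 0 1"}}

```text
time_s: 14.3
eef_pos: [0.5415, 0.1023, 0.1641]
tcp_rot: [-0.0, -0.105, 0.994, -0.0]
force: [-4.1, -3.2, 7.8]
finger_gap: 0.0004
grip_force: 4.7
```

{"fn": "jog_arm", "kwargs": {"series": "-0.0011 0 0.0016 0 1; 0 0 0 0 1; 0 0 0 0 1"}}

```text
time_s: 14.68
eef_pos: [0.5415, 0.102, 0.1628]
tcp_rot: [-0.001, -0.105, 0.994, -0.001]
force: [-9.6, -5.8, 14.6]
finger_gap: 0.0005
grip_force: 9.3
```

```bash
python3 st.py
```

```text
tip [-24.9 -38.6  41.6] r 46.0 turn 0.04954651446996772 force [-0.3 -3.7 18. ]
```

{"fn": "jog_arm", "kwargs": {"series": "-0.0006 0 0.0008 0 1; 0.0027 0.0024 0.0019 0 1; 0 0 0 0 1; 0 0 0 0 1"}}

```text
time_s: 15.18
eef_pos: [0.5385, 0.1036, 0.1604]
tcp_rot: [-0.002, -0.105, 0.994, -0.002]
force: [-12.4, -8.2, 20.4]
finger_gap: 0.0006
grip_force: 12.2
```

```bash
python3 st.py
```

```text
tip [-28.5 -36.5  41.1] r 46.3 turn 0.138954903905544 force [ 0.4 -5.4 24.6]
```

{"fn": "jog_arm", "kwargs": {"series": "0.0027 0.0024 0.0019 0 1; 0 0 0 0 1; 0 0 0 0 1"}}

```text
time_s: 15.55
eef_pos: [0.536, 0.1052, 0.1589]
tcp_rot: [-0.001, -0.105, 0.995, -0.002]
force: [-11.4, -9.1, 22.5]
finger_gap: 0.0005
grip_force: 12.8
```

```bash
python3 st.py
```

```text
tip [-31.  -34.4  41.1] r 46.3 turn 0.21092362031212397 force [ 2.2 -6.5 25.9]
```

```bash
cat > edge.py <<'E'
from path import *
b=eyes.capture("side")[140:205,240:315,::-1]
g=cv2.resize(b,(395,295),interpolation=2).max(2)
for y in range(90,170,10):
    d=np.where(g[y]<60)[0];print(y,d.max() if len(d) else None,end="; ")
print()
E
python3 edge.py
```

```text
90 None; 100 None; 110 195; 120 199; 130 192; 140 186; 150 182; 160 181;
```

{"fn": "jog_arm", "kwargs": {"series": "0.0027 0.0024 0.0019 0 1; 0 0 0 0 1; 0 0 0 0 1"}}

```text
time_s: 15.98
eef_pos: [0.5333, 0.1071, 0.1572]
tcp_rot: [-0.001, -0.105, 0.995, -0.002]
force: [-10.6, -8.7, 22.9]
finger_gap: 0.0006
grip_force: 13.0
```

```bash
python3 st.py; python3 edge.py
```

```text
tip [-33.8 -31.9  41. ] r 46.5 turn 0.2892538745151686 force [ 3.2 -6.3 25.8]
90 None; 100 None; 110 198; 120 204; 130 197; 140 191; 150 185; 160 183;
```

The handle is turning: the bar edge in the side view keeps advancing (199 to 204) at a steady side force. I'll carry on round the arc.

{"fn": "jog_arm", "kwargs": {"series": "0.0024 0.0029 0.0017 0 1; 0 0 0 0 1; 0.0022 0.0031 0.0015 0 1; 0 0 0 0 1"}}

```text
time_s: 16.52
eef_pos: [0.5271, 0.1131, 0.1537]
tcp_rot: [-0.001, -0.105, 0.994, -0.001]
force: [-10.5, -4.8, 18.3]
finger_gap: 0.0003
grip_force: 10.6
```

```bash
python3 st.py; python3 edge.py
```

```text
tip [-39.7 -24.8  40.9] r 46.8 turn 0.4897027778394847 force [ 1.3 -2.5 21.4]
90 None; 100 None; 110 202; 120 218; 130 212; 140 202; 150 195; 160 190;
```

{"fn": "jog_arm", "kwargs": {"series": "0.002 0.0034 0.0014 0 1; 0 0 0 0 1; 0 0 0 0 1"}}

```text
time_s: 16.95
eef_pos: [0.5244, 0.1164, 0.1522]
tcp_rot: [-0.001, -0.105, 0.994, -0.001]
force: [-10.9, -4.7, 17.6]
finger_gap: 0.0006
grip_force: 10.5
```

```bash
python3 st.py; python3 edge.py
```

```text
tip [-42.2 -20.9  40.8] r 47.1 turn 0.5872659224209444 force [ 0.5 -2.3 21.1]
90 None; 100 30; 110 204; 120 218; 130 221; 140 208; 150 200; 160 192;
```

{"fn": "jog_arm", "kwargs": {"series": "0.0016 0.0036 0.0011 0 1; 0 0 0 0 1; 0.0013 0.0038 0.0009 0 1; 0 0 0 0 1; 0.0009 0.004 0.0007 0 1; 0 0 0 0 1; 0.0005 0.0041 0.0005 0 1; 0 0 0 0 1"}}

```text
time_s: 18.0
eef_pos: [0.5166, 0.1309, 0.1488]
tcp_rot: [-0.001, -0.105, 0.994, -0.0]
force: [-9.6, -2.9, 15.6]
finger_gap: 0.0006
grip_force: 10.0
```

```bash
python3 st.py; python3 edge.py
```

```text
tip [-48.   -5.1  40.6] r 48.3 turn 0.941199792892403 force [ 0.7 -0.9 18.5]
90 21; 100 24; 110 29; 120 213; 130 223; 140 241; 150 226; 160 210;
```

{"fn": "jog_arm", "kwargs": {"series": "0.0003 0.0041 0.0003 0 1; 0 0 0 0 1; 0 0.0041 0.0001 0 1; 0 0 0 0 1; -0.0003 0.0041 -0.0001 0 1; 0 0 0 0 1"}}

```text
time_s: 18.8
eef_pos: [0.5139, 0.1428, 0.1484]
tcp_rot: [-0.001, -0.105, 0.994, -0.001]
force: [-10.0, -4.8, 16.7]
finger_gap: 0.0007
grip_force: 10.0
```

```bash
python3 st.py; python3 edge.py
```

```text
tip [-48.3   7.1  40.4] r 48.8 turn 1.1929811631335523 force [ 0.8 -2.6 19.9]
90 21; 100 25; 110 112; 120 112; 130 116; 140 225; 150 238; 160 240;
```

{"fn": "jog_arm", "kwargs": {"series": "-0.0006 0.0041 -0.0003 0 1; 0 0 0 0 1; -0.001 0.004 -0.0006 0 1; 0 0 0 0 1; -0.0014 0.0039 -0.0008 0 1; 0 0 0 0 1; 0 0 0 0 1"}}

```text
time_s: 19.73
eef_pos: [0.5139, 0.1552, 0.15]
tcp_rot: [-0.002, -0.105, 0.994, -0.001]
force: [-12.4, -4.2, 17.2]
finger_gap: 0.0009
grip_force: 10.7
```

```bash
python3 st.py; python3 - <<'E'
from path import *
a=eyes.capture("side")[130:220,225:325,::-1];b=eyes.capture("top")[140:225,160:260,::-1]
r=lambda x:cv2.resize(x,(395,340),interpolation=2)
cv2.imwrite("pics/c6.png",np.hstack([r(a),r(b)]))
E
```

```text
tip [-45.3  19.2  40.2] r 49.2 turn 1.447641098083518 force [-0.7 -1.6 21.5]
```

View pics/c6.png

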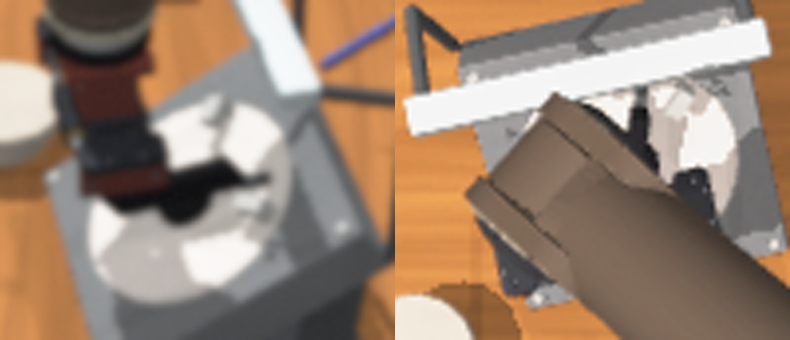

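The bar is past mid-scale. Its lug end is at crop px (268,180) in the side view, just before the second clip. I'll compare the handle angle with the tip angle to see how much the tip has slipped.

```bash
python3 - <<'E'
from path import *
for t in np.arange(1.1,1.65,.1):
    f=np.pi/3-t;q=proj("side",D+F.apply([.078*np.cos(f),.078*np.sin(f),.005]));print(round(t,2),((q-[225,130]+.5)*[3.95,3.78]).round(0))
E
```

```text
1.1 [268. 154.]
1.2 [270. 161.]
1.3 [271. 168.]
1.4 [271. 176.]
1.5 [270. 184.]
1.6 [269. 193.]
```

{"fn": "jog_arm", "kwargs": {"series": "-0.0005 0 0.0007 0 1; -0.0016 0.0039 -0.001 0 1; 0 0 0 0 1; -0.0019 0.0037 -0.0012 0 1; 0 0 0 0 1; -0.0021 0.0035 -0.0014 0 1; 0 0 0 0 1; 0 0 0 0 1"}}

```text
time_s: 20.82
eef_pos: [0.5167, 0.1671, 0.1529]
tcp_rot: [-0.003, -0.106, 0.994, -0.001]
force: [-15.9, -5.2, 19.8]
finger_gap: 0.0003
grip_force: 13.0
```

```bash
python3 st.py
```

```text
tip [-39.4  30.2  39.7] r 49.7 turn 1.7013290746301348 force [-2.3 -1.8 25.7]
```

{"fn": "jog_arm", "kwargs": {"series": "-0.0023 0.0032 -0.0016 0 1; 0 0 0 0 1; -0.0025 0.003 -0.0018 0 1; 0 0 0 0 1; 0 0 0 0 1"}}

```text
time_s: 21.45
eef_pos: [0.5181, 0.1705, 0.1544]
tcp_rot: [-0.006, -0.105, 0.994, -0.004]
force: [-18.4, -12.7, 14.7]
finger_gap: -0.0001
grip_force: 11.8
```

```bash
python3 st.py
```

```text
tip [-37.   33.2  39.7] r 49.7 turn 1.7794394896258332 force [-8.5 -8.6 23.8]
```

```bash
cat > bar.py <<'E'
from path import *
b=eyes.capture("side")[130:220,225:325,::-1]
g=cv2.resize(b,(395,340),interpolation=2).max(2)
m=(g<60);m[:,:150]=0;m[240:]=0
# predicted top-edge centre line of the bar lug half, compare with dark columns
for x in range(170,275,10):
    d=np.where(m[130:240,x])[0]+130;print(x,(d.min(),d.max()) if len(d) else None,end="; ")
print()
for t in(1.5,1.65,1.75,1.85,2.0):
    f=np.pi/3-t;u=np.array([np.cos(f),np.sin(f),0]);w=np.array([u[1],-u[0],0])
    for p in (.012,):
        print(t,[((proj("side",D+F.apply(.06*u+a*w+[0,0,h-p]))-[225,130]+.5)*[3.95,3.78]).round(0).tolist() for a in(-.008,.008) for h in (.054,.02)])
E
python3 bar.py
```

```text
170 (np.int64(177), np.int64(219)); 180 (np.int64(178), np.int64(222)); 190 (np.int64(177), np.int64(219)); 200 (np.int64(178), np.int64(212)); 210 (np.int64(178), np.int64(201)); 220 (np.int64(179), np.int64(199)); 230 (np.int64(185), np.int64(194)); 240 None; 250 None; 260 None; 270 None; 
1.5 [[228.0, 158.0], [250.0, 178.0], [225.0, 175.0], [247.0, 195.0]]
1.65 [[227.0, 167.0], [249.0, 187.0], [222.0, 185.0], [244.0, 205.0]]
1.75 [[226.0, 174.0], [248.0, 194.0], [219.0, 191.0], [241.0, 211.0]]
1.85 [[224.0, 180.0], [246.0, 200.0], [215.0, 198.0], [237.0, 217.0]]
2.0 [[219.0, 190.0], [242.0, 210.0], [209.0, 207.0], [231.0, 227.0]]
```

{"fn": "jog_arm", "kwargs": {"series": "-0.0008 0 0.0012 0 1; 0 0 0 0 1; 0 0 0 0 1"}}

```text
time_s: 21.88
eef_pos: [0.5182, 0.1708, 0.1537]
tcp_rot: [-0.006, -0.105, 0.994, -0.004]
force: [-22.8, -13.1, 22.3]
finger_gap: 0.0003
grip_force: 15.7
```

```bash
python3 st.py; python3 bar.py|head -1
```

```text
tip [-37.3  33.4  39. ] r 50.1 turn 1.777874118119107 force [-7.7 -8.1 32.6]
170 (np.int64(177), np.int64(219)); 180 (np.int64(177), np.int64(222)); 190 (np.int64(177), np.int64(219)); 200 (np.int64(178), np.int64(212)); 210 (np.int64(178), np.int64(201)); 220 (np.int64(179), np.int64(199)); 230 (np.int64(185), np.int64(194)); 240 None; 250 None; 260 None; 270 None;
```

{"fn": "jog_arm", "kwargs": {"series": "-0.0013 0.0014 -0.0009 0 1; 0 0 0 0 1; 0 0 0 0 1"}}

```text
time_s: 22.3
eef_pos: [0.5185, 0.1714, 0.154]
tcp_rot: [-0.007, -0.105, 0.994, -0.005]
force: [-23.9, -16.4, 20.1]
finger_gap: 0.0003
grip_force: 15.4
```

```bash
python3 st.py; python3 bar.py|head -1
```

```text
tip [-36.9  33.9  39. ] r 50.1 turn 1.7912784741194596 force [-10.4 -11.   31.9]
170 (np.int64(177), np.int64(220)); 180 (np.int64(177), np.int64(222)); 190 (np.int64(177), np.int64(219)); 200 (np.int64(178), np.int64(212)); 210 (np.int64(178), np.int64(201)); 220 (np.int64(179), np.int64(199)); 230 (np.int64(186), np.int64(194)); 240 None; 250 None; 260 None; 270 None;
```

At the first clip it passed with 25 N of press and jammed with 43 N. So pressing too hard probably makes the lug rub, since the stop is soft. I'll ease the press off.

{"fn": "jog_arm", "kwargs": {"series": "0.0008 -0.0008 -0.0006 0 1; 0.0008 -0.0008 -0.0008 0 1; 0.0008 0 -0.0012 0 1; 0 0 0 0 1; 0 0 0 0 1"}}

```text
time_s: 22.98
eef_pos: [0.5205, 0.1743, 0.1581]
tcp_rot: [-0.002, -0.106, 0.994, -0.0]
force: [-10.4, -3.2, 11.4]
finger_gap: 0.0006
grip_force: 8.3
```

```bash
python3 st.py; python3 bar.py|head -1
```

```text
tip [-32.2  36.5  41. ] r 48.7 turn 1.8959968705607695 force [-2.3 -1.  15.6]
170 (np.int64(130), np.int64(220)); 180 (np.int64(178), np.int64(222)); 190 (np.int64(177), np.int64(219)); 200 (np.int64(180), np.int64(212)); 210 (np.int64(186), np.int64(206)); 220 (np.int64(190), np.int64(206)); 230 None; 240 None; 250 None; 260 None; 270 None;
```

{"fn": "jog_arm", "kwargs": {"series": "-0.0028 0.0027 -0.0018 0 1; 0 0 0 0 1; -0.003 0.0024 -0.0019 0 1; 0 0 0 0 1; 0 0 0 0 1"}}

```text
time_s: 23.65
eef_pos: [0.5252, 0.1805, 0.162]
tcp_rot: [-0.002, -0.106, 0.994, -0.0]
force: [-11.2, -3.4, 13.3]
finger_gap: 0.0004
grip_force: 9.3
```

```bash
python3 st.py; python3 bar.py|head -1
```

```text
tip [-25.1  41.7  40.7] r 48.6 turn 2.0765385243840555 force [-1.9 -1.  17.6]
170 (np.int64(130), np.int64(219)); 180 (np.int64(177), np.int64(222)); 190 (np.int64(177), np.int64(219)); 200 (np.int64(180), np.int64(213)); 210 (np.int64(194), np.int64(212)); 220 (np.int64(204), np.int64(216)); 230 (np.int64(214), np.int64(217)); 240 None; 250 None; 260 None; 270 None;
```

{"fn": "jog_arm", "kwargs": {"series": "-0.0031 0.0021 -0.002 0 1; 0 0 0 0 1; 0 0 0 0 1"}}

```text
time_s: 24.08
eef_pos: [0.5277, 0.183, 0.1639]
tcp_rot: [-0.002, -0.105, 0.994, -0.0]
force: [-10.7, -3.9, 13.0]
finger_gap: 0.0003
grip_force: 9.5
```

```bash
python3 st.py; python3 bar.py|head -1
```

```text
tip [-21.6  43.5  40.6] r 48.6 turn 2.1578391236493957 force [-1.8 -1.6 17.1]
170 (np.int64(130), np.int64(219)); 180 (np.int64(176), np.int64(222)); 190 (np.int64(177), np.int64(219)); 200 (np.int64(180), np.int64(214)); 210 (np.int64(201), np.int64(216)); 220 (np.int64(212), np.int64(222)); 230 None; 240 None; 250 None; 260 None; 270 None;
```

Still turning without resistance, so I'll go on until the end stop is felt.

{"fn": "jog_arm", "kwargs": {"series": "-0.0032 0.0017 -0.0021 0 1; 0 0 0 0 1; 0 0 0 0 1"}}

```text
time_s: 24.5
eef_pos: [0.5289, 0.184, 0.165]
tcp_rot: [-0.004, -0.105, 0.994, -0.001]
force: [-13.7, -7.0, 10.4]
finger_gap: 0.0005
grip_force: 8.5
```

```bash
python3 st.py; python3 bar.py|head -1
```

```text
tip [-19.9  44.3  40.7] r 48.5 turn 2.19641581476277 force [-6.2 -4.  17. ]
170 (np.int64(177), np.int64(219)); 180 (np.int64(176), np.int64(222)); 190 (np.int64(177), np.int64(219)); 200 (np.int64(180), np.int64(215)); 210 (np.int64(201), np.int64(217)); 220 (np.int64(212), np.int64(222)); 230 None; 240 None; 250 None; 260 None; 270 None;
```

{"fn": "jog_arm", "kwargs": {"series": "-0.0016 0.0008 -0.001 0 1; 0 0 0 0 1; 0 0 0 0 1"}}

```text
time_s: 24.92
eef_pos: [0.5296, 0.1845, 0.1654]
tcp_rot: [-0.005, -0.105, 0.994, -0.002]
force: [-15.6, -6.9, 9.4]
finger_gap: 0.0005
grip_force: 8.4
```

```bash
python3 st.py; python3 bar.py|head -1
```

```text
tip [-19.1  44.6  40.6] r 48.5 turn 2.213854632306386 force [-8.3 -3.5 17.3]
170 (np.int64(177), np.int64(219)); 180 (np.int64(176), np.int64(222)); 190 (np.int64(176), np.int64(219)); 200 (np.int64(180), np.int64(215)); 210 (np.int64(201), np.int64(217)); 220 (np.int64(212), np.int64(222)); 230 None; 240 None; 250 None; 260 None; 270 None;
```

The end stop is felt: side force builds and the bar edge no longer moves. I'll lift square to the face, back away and look.

{"fn": "jog_arm", "kwargs": {"series": "0.0023 0 -0.0033 0 1; 0.0023 0 -0.0033 0 1; 0.0023 0 -0.0033 0 1; 0.0023 0 -0.0033 0 1; 0.003 0 -0.006 0 1; 0.02 0 -0.03 0 1; 0.03 0 -0.043 0 1; 0.05 0 -0.03 0 1; 0.05 0 -0.02 0 1; 0 0 0 0 1; 0 0 0 0 1"}}

```text
time_s: 26.35
eef_pos: [0.3764, 0.1516, 0.3095]
tcp_rot: [0.001, -0.104, 0.995, -0.001]
force: [0.8, -0.1, -0.5]
finger_gap: 0.0007
grip_force: 0.0
```

```bash
python3 - <<'E'
from path import *
a=eyes.capture("side")[130:220,225:325,::-1];b=eyes.capture("top")
bb=b[140:225,160:260,::-1];cv2.imwrite("pics/top9.png",b[:,:,::-1])
r=lambda x:cv2.resize(x,(395,340),interpolation=2)
cv2.imwrite("pics/c7.png",np.hstack([r(a),r(bb)]))
t0=cv2.imread("pics/top0.png").astype(int);d=np.abs(t0-b[:,:,::-1]).max(2)
for n,(u,v) in dict(jar=(257,227),tt=(165,229),block=(372,239),kiln=(321,182),knob=(319,194)).items():print(n,d[v-8:v+8,u-8:u+8].mean())
print(env.get_obs()["force"])
for t in(1.68,1.9,2.0,2.094):
    f=np.pi/3-t
    for p in(0,.01):print(t,p,[((proj(n,D+F.apply([.078*np.cos(f),.078*np.sin(f),.017-p]))-o+.5)*[3.95,s]+k).round(0).tolist() for n,o,s,k in(("side",[225,130],3.78,0),("top",[160,140],4.0,[395,0]))])
E
```

```text
jar 8.15625
tt 31.12890625
block 31.01171875
kiln 28.9296875
knob 17.671875
[0.48281802 0.25626774 0.27194622]
1.68 0 [[260.0, 193.0], [665.0, 91.0]]
1.68 0.01 [[266.0, 198.0], [665.0, 86.0]]
1.9 0 [[252.0, 211.0], [683.0, 100.0]]
1.9 0.01 [[258.0, 217.0], [682.0, 95.0]]
2.0 0 [[247.0, 220.0], [690.0, 105.0]]
2.0 0.01 [[253.0, 225.0], [689.0, 100.0]]
2.094 0 [[242.0, 227.0], [696.0, 111.0]]
2.094 0.01 [[248.0, 233.0], [696.0, 106.0]]
```

View pics/c7.png

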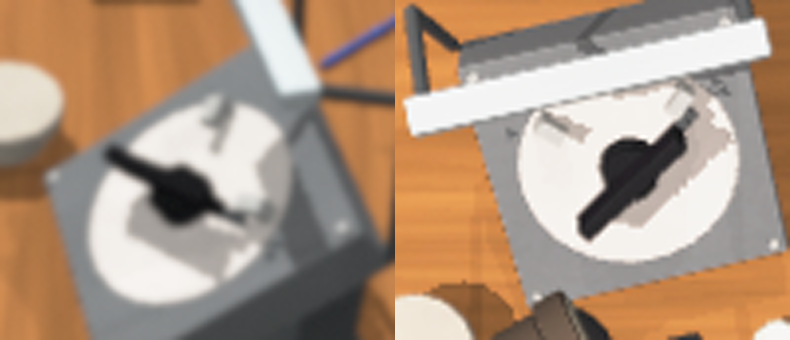

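The lug end is near (243,217) in the side crop and (691,113) in the top crop, just past the second clip. I'll measure the bar angle against the start picture to confirm.

```bash
python3 - <<'E'
from path import *
def ends(f):
    im=cv2.imread(f)[150:212,185:250].max(2);m=(im<45).astype(np.uint8)
    n,l,s,_=cv2.connectedComponentsWithStats(m);i=1+s[1:,4].argmax()
    ys,xs=np.where(l==i);P=np.c_[xs,ys]+[185,150.];return P
def pred(t,p=0):
    f=np.pi/3-t;u=np.array([np.cos(f),np.sin(f),0]);w=np.array([u[1],-u[0],0])
    return np.array([proj("top",D+F.apply(s*.06*u+a*w+[0,0,.054-p])) for s in(-1,1) for a in(-.008,.008)])
def desc(P):
    r=cv2.convexHull(P.astype(np.float32))[:,0];d=np.linalg.norm(r[:,None]-r[None],axis=2);i,j=np.unravel_index(d.argmax(),d.shape);return r[i].tolist(),r[j].tolist(),np.degrees(np.arctan2(*(r[i]-r[j])[::-1])).round(1)
print(desc(ends("pics/top0.png")),desc(ends("pics/top9.png")))
for t,p in((0,0),(1.85,.01),(1.85,0),(1.95,0),(2.0,.01),(2.0,0),(2.094,0)):
    q=pred(t,p);print(t,p,q.round(1).tolist(),np.degrees(np.arctan2(*((q[0]+q[1])-(q[2]+q[3]))[::-1])).round(1))
for f in("pics/top0.png","pics/top9.png"):
    P=ends(f);x,y=P.T
    # bar's lower outline (downslope side) straight edge
    c=[(k,y[x==k].max()) for k in np.unique(x)];print([(int(a),int(b)) for a,b in c[2:-2:3]])
E
```

```text
([236.0, 190.0], [203.0, 178.0], np.float32(20.0)) ([209.0, 198.0], [231.0, 172.0], np.float32(130.2))
0 0 [[235.8, 193.0], [237.2, 188.9], [201.0, 184.5], [202.3, 180.2]] 13.9
1.85 0.01 [[207.5, 197.8], [211.5, 200.0], [227.0, 170.3], [231.0, 172.6]] 125.4
1.85 0 [[207.5, 199.3], [211.6, 201.4], [227.1, 171.6], [231.2, 173.9]] 125.4
1.95 0 [[206.2, 198.2], [210.0, 200.7], [228.8, 172.3], [232.6, 175.0]] 131.2
2.0 0.01 [[205.5, 196.2], [209.1, 198.9], [229.4, 171.5], [233.0, 174.3]] 134.1
2.0 0 [[205.6, 197.6], [209.2, 200.3], [229.6, 172.8], [233.2, 175.6]] 134.1
2.094 0 [[204.5, 196.5], [207.8, 199.5], [230.9, 173.7], [234.2, 176.9]] 139.4
[(205, 184), (208, 185), (211, 185), (214, 186), (217, 188), (220, 188), (223, 189), (226, 190), (229, 190), (232, 191)]
[(209, 198), (212, 195), (215, 192), (218, 190), (221, 188), (224, 186), (227, 177), (230, 174)]
```

```bash
python3 -c "
from plant import sign_off
print(sign_off())"
```

```text
the job is handed in; nothing more can be done
None
```

I turned the switch handle clockwise to its last position. In the final top view it measured about 2.09 rad and looked sprung back up. The arm was clear of everything when I handed the job in, and no verdict came back. I never touched the kiln controller or the loose items, but I did not measure their final positions.

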